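# Pop the brass lock cylinder out of the push-to-release dock

### The arm

A 6-joint arm with a two-finger parallel gripper is mounted at the origin on a cart in front of the work surface, level with it; the furniture and walls round the work are solid. World frame = base frame: x ahead of the robot, y to its left, z up, the work surface at z = 0. Lengths are in mm, angles in rad, forces in N, time in s.
With the tool pointing down it reaches from about 300 to 1000 mm from the base axis. Payload 5.1 kg.
Tool frame: the origin (TCP) lies on the centre line of the jaws, within the pads' length; the fingertips stand 17 mm ahead of it and the grasp point (between the pads) lies 2 mm behind it; z points along the fingers, y is the line along which they close (so a half turn about z gives the same grasp; the last joint's range is limited). The gripper opens to 95 mm and grips with 3 to 60 N. Pads are 20 mm wide; open, the fingers measure 119 mm over their backs; the gripper's body (75 mm by 180 mm) begins 59 mm behind the grasp point.
Start: joints at [-0.083, 0.124, 1.65, -0, 1.367, -0.083], TCP at [649.988, -0.028, 231.656] pointing down, gripper open.
Joint ranges: [-2.61, 2.61], [-1.02, 2.33], [0.03, 2.71], [-1.35, 4.49], [0.32, 2.68], [-2.91, 2.91]. Speed limits (rad/s): [2.57, 2.57, 3.14, 3.14, 3.14, 3.14].

### API

Orientations are given as a rotation vector (axis times angle).
In Python, from station import robot gives the robot as it stands. The module is installed in compiled form; this text tells all that it offers.
- The arm moves only by the tool apply_moves, never from a script. Its argument "moves" is a list of rows, each a list of 3 entries, a list of its own where there are three numbers: the shift along the tool's x, y, z in m, then the turn, a rotation vector about the tool's x, y, z in degrees, then the finger opening in m, from 0 to 0.0951. In form: [[[x, y, z], [wx, wy, wz], fingers], ...]. A call has 1 to 12 rows; each row shifts and turns the commanded pose from where the row before left it, along the tool's axes as they then stand; what a row does not reach is not made up. A row lasts 1/8 s, in which the tool goes at most 62.5 mm and 10.7 degrees, less where a joint would pass 70% of its speed; a pose out of reach is approached as far as the arm can. A call with a gripper value outside its range is refused whole. The fingers move at their own pace and stop on an object; "newtons" is the grip in N (left out, the last holds). Time passes only in rows, so rows that do not move let the fingers close. It gives the time, the measured TCP pose, the force, the opening and the grip force at its end, in the units of the state.
- robot.state(): the state, without advancing time (a new reading comes with each control period).
- robot.snapshot(name): name is "scene" or "side" or "wrist"; returns a dict with "image" (420x560x3 uint8, red, green, blue), "z_map" (420x560 float32, mm along the optical axis (not along the pixel's ray), 0 where there is no reading), "mtx" (3x3 intrinsics, pixels), "rvec" (rotation vector, rad) and "tvec" (3), from world to camera coordinates, as OpenCV has them; the wrist camera has in their place "tool_from_camera" (4x4, takes a point from camera to tool coordinates, whose origin is the TCP and whose axes are the flange's). Camera axes: x right, y down, z forward; pixel columns grow to the right and rows downward; lengths in mm; the calibration is good to about 2 mm. A picture is of the moment at which its call begins: read the wrist's pose just before it.
- robot.close_job(): hands the job in; it is judged then, once.
Trained networks look in a picture, given as the dict that the camera call returned (one of the last four; its "shot" number tells which), for a name from the list of things; names that differ only in an ending like _2 or _b are one class to them, and where a whole thing is asked for, a point or a joint stands for the part that bears it (a point fixed in the world has none). Each returns a list of dicts, best first, with "score" (0 to 1); they miss things now and then, are a little off and sometimes report something else, mostly with a low value. They report only what shows in the picture. A call takes as long as a camera call. They do not tell look-alikes from the thing itself.
- robot.boxes_of(picture, label): "bbox" ([left, top, width, height] in pixels, round what is visible of it).
- robot.cut_out(picture, label): "mask" (420x560 bool, what is visible of it) and "bbox" ([left, top, width, height] in pixels, round what is visible of it).
- robot.pinpoint(picture, label): "position" ([column, row] in pixels: a listed point, or the origin of a listed thing).
The state is a dict: "time": time; "q": joint angles; "joint_vel": joint speeds; "joint_efforts": joint torques, N m; "position": TCP position; "orientation": TCP orientation; "contact_force": force on the tool from outside, world axes, zero at the start; "wrist_torque": the same for the moment, N m; "width": opening from 0.0 (shut) to 1.0 (fully open); "grasp_force": force on a finger pad.
Only numpy, scipy, OpenCV 4.12 (cv2) and the standard library are available. Lean on these libraries where they do the work, as an engineer would, in place of code of your own. Each camera call takes 0.05 s, during which the arm holds its last target. There are 200 camera calls.

### The job

Two lock cylinders are latched on end in the blue push-to-release dock. Press the brass one down until it unlatches and let it spring up by itself, then take it out and stand it on end in the grey tray; leave the nickel one latched in the dock, undisturbed.

Things in the scene. Friction and masses are not known exactly. Their poses are not given: they have to be found in the camera images.
- cylinder_brass: Yellowish brass euro lock cylinder, latched on end in the dock: 0.2 kg, 62 mm tall (own y, up), 17 mm thick (own x), 30 mm wide (own z 0 to 30 mm); a cam sticks out to z = 37 at mid height. Origin: mid length, 31 mm below the top face, on the narrow edge z = 0. The round barrel, its thickest part, is centred on z = 21 mm: grip there across x. Latched, its top is 12 mm above the dock's top.
- cylinder_nickel: Silver-grey nickel lock cylinder of the same size and frame, latched in the dock's other pocket (which pocket holds which changes). To be left latched.
- dock: Blue fixed block, dark steel top 70 x 148 mm, 66 mm high; origin under its centre. Pockets at own y = +36, -36 mm, cylinders' x along its x. A cylinder sits loose on a sprung lift: pressed with 2 to 5 N it unlatches after about 5 mm (stop at 8 mm); let go, it rises to 28 mm above the latched height, 40 mm out of the top, and stays there with 1.5 mm play; it lifts straight out.
- tray: Grey fixed shallow open tray with black floor, 130 mm (own x) by 120 mm (own y), 18 mm high, walls 5 mm. Origin at the centre of its underside; its floor is 5 mm above that.
Not all that is in view belongs to the job. What is shaped like the cylinder_brass but orange or purple is not meant.

How it is judged (in metres and radians):
On the way:
1. the brass cylinder has sprung up and stands in its pocket, untouched by the robot (z of cylinder_brass in the frame of dock between 0.068 and 0.082 m and distance of cylinder_brass from where it was at the start of the episode below 0.036 m and angle between cylinder_brass's own y axis and vertical below 0.15 rad and contact force between cylinder_brass and the arm below 0.2 N and contact force between cylinder_brass and the fingers below 0.2 N), for 0.2 s.
At the end, for the whole second after the job is handed in: The brass cylinder stands on end (own y axis within 10 degrees of vertical) on the tray's floor inside its walls, released and at rest, and the nickel cylinder is still latched in its pocket within 10 mm of where it started (x of cylinder_brass in the frame of tray between -0.062 and 0.062 m and y of cylinder_brass in the frame of tray between -0.057 and 0.057 m and z of cylinder_brass in the frame of tray between 0.032 and 0.04 m and angle between cylinder_brass's own y axis and vertical below 0.17 rad and linear speed of cylinder_brass below 0.02 m/s and distance of cylinder_nickel from where it was at the start of the episode below 0.01 m); the robot touches nothing.
It fails at once if the nickel cylinder is unlatched or moved by more than 15 mm (distance of cylinder_nickel from where it was at the start of the episode above 0.015 m).
It also fails if it takes over 54 s, if anything falls off the work surface, if the arm or the gripper's body presses on something with over 40 N, if the wrist force passes 120 N, or if a joint passes its speed limit or range.

## Working session

There is one attempt and no reset: what is moved stays moved. The work goes in short steps, Python scripts to look and compute and a tool call to move; the robot and the scene stay as the last step left them, time stands still between calls to the robot, and variables do not carry over. Pictures are saved under pics/ and viewed, at most 10 in all, crops included, and the job is handed in when it is done.

Besides the shell and the picture viewer there is one more tool, called in YAML: its name, and indented under it one key for each argument. apply_moves: Moves the arm, as the interface text tells. Its arguments: {"type":"object","properties":{"moves":{"type":"array","items":{"type":"array"}},"newtons":{"type":"number"}},"required":["moves"]}

```bash
mkdir -p pics
cat > h.py <<'E'
import numpy as np, cv2
from station import robot
def world(p):  # world xyz map
    R=cv2.Rodrigues(np.array(p['rvec'],float))[0]; t=np.array(p['tvec'],float).ravel()
    K=np.array(p['mtx']); z=p['z_map']; v,u=np.indices(z.shape)
    c=np.stack([(u-K[0,2])/K[0,0]*z,(v-K[1,2])/K[1,1]*z,z],-1)
    return (c-t)@R
def wristworld(p,s):
    T=np.array(p['tool_from_camera']); K=np.array(p['mtx']); z=p['z_map']; v,u=np.indices(z.shape)
    c=np.stack([(u-K[0,2])/K[0,0]*z,(v-K[1,2])/K[1,1]*z,z],-1)
    c=c@T[:3,:3].T+T[:3,3]
    R=cv2.Rodrigues(np.array(s['orientation'],float))[0]
    return c@R.T+np.array(s['position'])
E
python3 - <<'E'
from h import *
s=robot.state(); print(s['position'],s['orientation'],s['time'])
for n in ['scene','side']:
    p=robot.snapshot(n); cv2.imwrite(f'pics/{n}.png',p['image'][...,::-1]); W=world(p)
    for l in ['cylinder_brass','cylinder_nickel','dock','tray']:
        for d in robot.cut_out(p,l)[:4]:
            m=d['mask']&(p['z_map']>0); q=W[m]
            print(n,l,round(d['score'],2),np.round(d['bbox']),np.round(np.median(q,0)),np.round(np.percentile(q,[2,98],axis=0)).tolist())
E
```

```text
[6.49384361e+02 1.61180960e-02 2.30396642e+02] [-2.22031560e+00 -2.22033004e+00  2.13696171e-03] 0.0
scene cylinder_brass 0.94 [229. 258.  18.  50.] [399. 517.  37.] [[388.0, 506.0, 2.0], [422.0, 523.0, 64.0]]
scene cylinder_brass 0.68 [162. 254.  23.  44.] [477. 566.  38.] [[468.0, 555.0, 5.0], [498.0, 570.0, 64.0]]
scene cylinder_brass 0.6 [206. 213.  18.  14.] [500. 459.  76.] [[495.0, 446.0, 65.0], [509.0, 472.0, 80.0]]
scene cylinder_nickel 0.47 [242. 196.  19.  14.] [497. 388.  75.] [[490.0, 375.0, 64.0], [507.0, 401.0, 80.0]]
scene dock 0.73 [181. 191. 102.  87.] [471. 444.  49.] [[463.0, 353.0, 6.0], [536.0, 497.0, 68.0]]
scene tray 0.7 [290. 180.  89.  51.] [464. 194.   8.] [[397.0, 131.0, 2.0], [531.0, 258.0, 20.0]]
side cylinder_brass 0.84 [226. 182.  20.  31.] [410. 506.  32.] [[393.0, 502.0, 0.0], [425.0, 516.0, 62.0]]
side cylinder_brass 0.66 [264. 169.  15.  33.] [480. 556.  49.] [[471.0, 550.0, 3.0], [503.0, 566.0, 62.0]]
side cylinder_nickel 0.6 [293. 191.  12.  16.] [502. 375.  72.] [[495.0, 370.0, 62.0], [512.0, 422.0, 79.0]]
side dock 0.59 [270. 180.  53.  66.] [494. 351.  48.] [[466.0, 344.0, 3.0], [535.0, 488.0, 67.0]]
side tray 0.87 [245. 256. 114.  65.] [468. 188.   6.] [[402.0, 127.0, 1.0], [534.0, 254.0, 18.0]]
```

```bash
python3 -c "
import cv2
a=cv2.imread('pics/scene.png');b=a[170:320,140:400]
cv2.imwrite('pics/c1.png',cv2.resize(b,None,fx=3,fy=3,interpolation=2))"
```

```text
(no output)
```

View pics/scene.png

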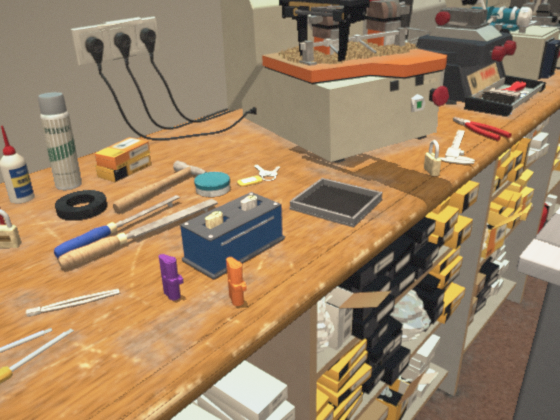

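View pics/c1.png

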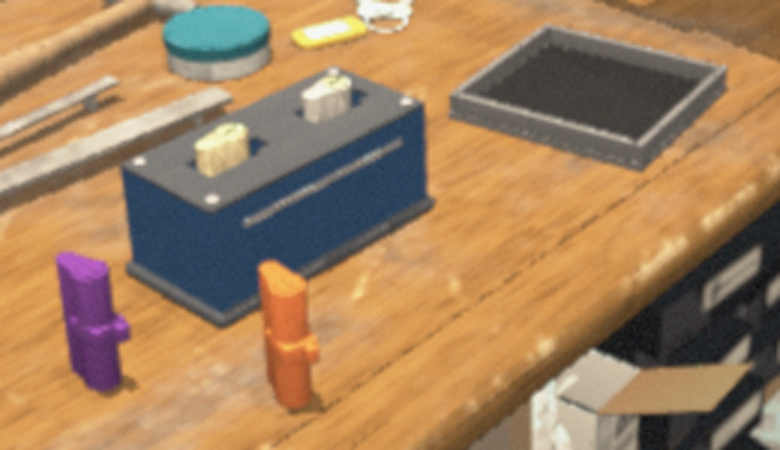

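The candidates are purple (172,277), orange (236,282), dock left pocket, yellowish (214,219), and dock right pocket, silver (250,202). I choose (214,219) as brass, since orange and purple are excluded. I'll check that from near with the wrist camera.

apply_moves:
  moves:
    - [[0.04,-0.014,0],[0,0,0],0.09]
    - [[0.04,-0.014,0],[0,0,0],0.09]
    - [[0.04,-0.014,0],[0,0,0],0.09]
    - [[0.04,-0.014,0],[0,0,0],0.09]
    - [[0.04,-0.014,0],[0,0,0],0.09]
    - [[0.04,-0.014,0],[0,0,0],0.09]
    - [[0.04,-0.014,0],[0,0,0],0.09]
    - [[0.04,-0.014,0],[0,0,0],0.09]
    - [[0.04,-0.014,0],[0,0,0],0.09]
    - [[0.04,-0.014,0],[0,0,0],0.09]
    - [[0,0,0],[0,0,0],0.09]

```text
time: 1.88
position: [508.8, 402.2, 231.6]
orientation: [-2.217, -2.225, -0.0]
contact_force: [0.2, -0.8, -0.0]
width: 0.945
grasp_force: 0.0
```

```bash
cat > look.py <<'E'
from h import *
import sys
s=robot.state(); print(np.round(s['position'],1),np.round(s['orientation'],3),s['time'],np.round(s['contact_force'],2))
p=robot.snapshot('wrist'); cv2.imwrite(f'pics/{sys.argv[1]}.png',p['image'][...,::-1]); W=wristworld(p,s)
print(np.round(p['tool_from_camera'],2).tolist())
m0=p['z_map']>0
for l in ['cylinder_brass','cylinder_nickel','dock','tray']:
    for d in robot.cut_out(p,l)[:3]:
        q=W[d['mask']&m0]
        if len(q)<20: continue
        top=q[q[:,2]>np.percentile(q[:,2],95)-5]; r=cv2.minAreaRect(top[:,:2].astype(np.float32))
        print(l,round(d['score'],2),np.round(d['bbox']),'med',np.round(np.median(q,0)),'top',np.round(np.median(top[:,2]),1),np.round(np.percentile(top[:,:2],[2,98],axis=0),1).tolist(),np.round(r[0],1),np.round(r[1],1),round(r[2],1))
E
python3 look.py w1
```

```text
[508.8 402.2 231.6] [-2.217 -2.225 -0.   ] 1.875 [ 0.21 -0.77 -0.04]
[[0.0, -0.96, -0.28, 79.66], [1.0, 0.0, 0.0, -0.24], [-0.0, -0.28, 0.96, -152.63], [0.0, 0.0, 0.0, 1.0]]
cylinder_brass 0.92 [260. 127.  22.  39.] med [506. 457.  77.] top 77.7 [[498.6, 444.7], [512.5, 471.8]] [505.6 458.2] [29.2 16. ] 89.6
cylinder_brass 0.84 [236.  23.  35.  31.] med [487. 557.  60.] top 61.6 [[475.7, 553.1], [502.3, 568.2]] [489.1 560.6] [16.6 28.4] 87.9
cylinder_brass 0.58 [162.  75.  43.  25.] med [411. 511.  61.] top 61.7 [[397.6, 504.7], [424.1, 520.9]] [409.9 510.6] [16.5 29.5] 60.4
cylinder_nickel 0.91 [263. 197.  15.  32.] med [503. 386.  77.] top 77.8 [[495.1, 372.6], [509.7, 400.2]] [502.5 386.1] [14.9 29.9] 0.0
dock 0.57 [237. 104.  74. 140.] med [503. 430.  66.] top 65.6 [[469.7, 351.3], [537.5, 493.7]] [503.3 421.8] [148.4  70. ] 87.6
tray 0.89 [198. 284.  98.  78.] med [470. 177.   6.] top 16.8 [[404.3, 149.0], [536.2, 422.9]] [460.1 287.9] [131.4 280.3] 5.4
```

View pics/w1.png

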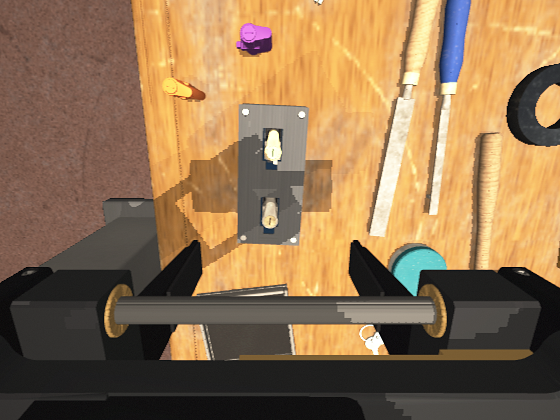

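```bash
python3 -c "
import cv2
a=cv2.imread('pics/w1.png')[95:255,225:325]
cv2.imwrite('pics/c2.png',cv2.resize(a,None,fx=3.7,fy=3.7,interpolation=2))"
```

```text
(no output)
```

View pics/c2.png

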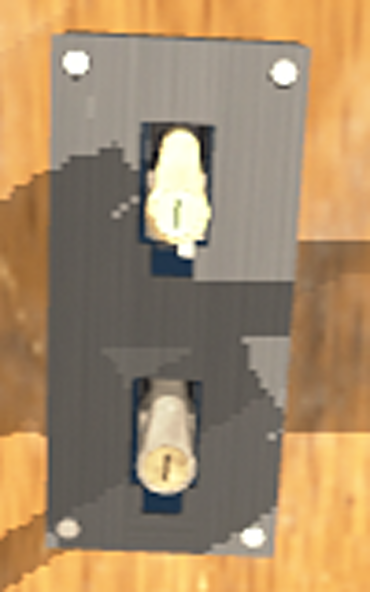

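The crop shows the upper cylinder, centred around (180,190) in the crop, as yellow, with its barrel at the lower end (robot's right, -y). The lower one (165,440) is greyer. I'll move over it with the fingers shut and look once more, including at its colour.

apply_moves:
  moves:
    - [[0.027,-0.001,0],[0,0,2.4],0.0]
    - [[0.026,-0.001,0],[0,0,0],0.0]
    - [[0,0,0.03],[0,0,0],0.0]
    - [[0,0,0.03],[0,0,0],0.0]
    - [[0,0,0],[0,0,0],0.0]
    - [[0,0,0],[0,0,0],0.0]
    - [[0,0,0],[0,0,0],0.0]

```text
time: 3.0
position: [510.2, 453.3, 174.0]
orientation: [2.268, 2.174, 0.005]
contact_force: [1.1, 0.6, -0.6]
width: 0.271
grasp_force: 0.0
```

```bash
python3 look.py w2
python3 - <<'E'
from h import *
a=cv2.imread('pics/scene.png').astype(float)
for u,v in[(214,219),(250,202)]: print('BGR',a[v-4:v+5,u-5:u+6].reshape(-1,3).mean(0).round())
p=robot.snapshot('scene');W=world(p)
d=robot.cut_out(p,'tray')[0]; q=W[d['mask']&(p['z_map']>0)]; q=q[(q[:,2]>12)]
print('tray',d['score'],cv2.minAreaRect(q[:,:2].astype(np.float32)))
E
```

```text
[510.2 453.3 174. ] [2.268 2.174 0.005] 3.0 [ 1.06  0.59 -0.63]
[[0.0, -0.96, -0.28, 79.65], [1.0, 0.0, 0.0, -0.21], [-0.0, -0.28, 0.96, -152.63], [0.0, 0.0, 0.0, 1.0]]
cylinder_brass 0.73 [259. 190.  21.  39.] med [506. 458.  77.] top 77.7 [[498.3, 444.9], [512.9, 472.2]] [505.8 458.5] [29.6 16.4] 87.9
cylinder_brass 0.68 [224.  76.  37.  26.] med [487. 559.  61.] top 61.7 [[475.7, 553.6], [502.5, 568.0]] [489.2 560.4] [15.9 28.7] 87.4
cylinder_brass 0.63 [139. 131.  51.  30.] med [413. 514.  60.] top 61.7 [[397.8, 505.2], [424.6, 521.2]] [410.4 510.9] [16.4 29.2] 59.3
cylinder_nickel 0.9 [259. 265.  21.  32.] med [503. 388.  77.] top 77.6 [[495.3, 378.2], [509.7, 400.8]] [503.1 389.5] [23.6 15.9] 84.5
dock 0.67 [228. 153.  82. 143.] med [507. 457.  65.] top 65.6 [[471.2, 375.6], [538.2, 494.8]] [503.9 432.8] [126.9  70.2] 87.7
tray 0.83 [239. 340.  55.  16.] med [500. 257.   7.] top 14.9 [[478.2, 254.4], [524.9, 260.8]] [495.2 362.2] [ 50.9 219.4] 2.9
tray 0.57 [260. 266.  17.  30.] med [503. 389.  77.] top 77.6 [[496.2, 378.4], [509.2, 400.8]] [502.6 389.4] [23.8 13.9] 87.7
BGR [159. 210. 227.]
BGR [172. 194. 204.]
tray 0.89 ((465.5072937011719, 192.46533203125), (131.9316864013672, 125.09729766845703), 6.963576793670654)
```

View pics/w2.png

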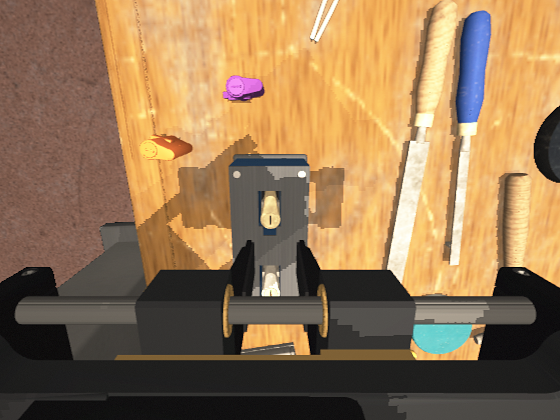

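The view shows brass at (270,210), yellow, and nickel at (270,280), white. Both views put the top at z 77.7 against 78 expected. I'll approach to just above it, then press.

apply_moves:
  moves:
    - [[0.002,-0.004,0.02],[0,0,0],0.0]
    - [[0,0,0.03],[0,0,0],0.0]
    - [[0,0,0.02],[0,0,0],0.0]
    - [[0,0,0],[0,0,0],0.0]
    - [[0,0,0],[0,0,0],0.0]

```text
time: 3.98
position: [505.5, 455.5, 102.2]
orientation: [2.267, 2.174, 0.002]
contact_force: [-0.2, 0.5, 0.4]
width: 0.006
grasp_force: 0.0
```

apply_moves:
  moves:
    - [[0,0,0.005],[0,0,0],0.0]
    - [[0,0,0.004],[0,0,0],0.0]
    - [[0,0,0.003],[0,0,0],0.0]
    - [[0,0,0.002],[0,0,0],0.0]
    - [[0,0,0],[0,0,0],0.0]
    - [[0,0,0],[0,0,0],0.0]

```text
time: 4.72
position: [505.8, 455.6, 88.8]
orientation: [2.267, 2.174, 0.003]
contact_force: [0.2, -0.4, 4.8]
width: 0.004
grasp_force: 2.7
```

apply_moves:
  moves:
    - [[0,0,0.001],[0,0,0],0.0]
    - [[0,0,-0.005],[0,0,0],0.0]
    - [[0,0,-0.015],[0,0,0],0.0]
    - [[0,0,-0.025],[0,0,0],0.0]
    - [[0,0,-0.03],[0,0,0],0.0]
    - [[0,0,0],[0,0,0],0.055]
    - [[0,0,0],[0,0,0],0.055]
    - [[0,0,0],[0,0,0],0.055]

```text
time: 5.72
position: [504.3, 454.4, 159.5]
orientation: [-2.267, -2.174, 0.005]
contact_force: [-0.0, -0.2, 0.1]
width: 0.261
grasp_force: 0.0
```

```bash
python3 look.py w3
```

```text
[504.3 454.4 159.5] [-2.267 -2.174  0.005] 5.725 [-0.01 -0.16  0.05]
[[0.0, -0.96, -0.28, 79.65], [1.0, 0.0, 0.0, -0.21], [-0.0, -0.28, 0.96, -152.63], [0.0, 0.0, 0.0, 1.0]]
cylinder_brass 0.82 [266. 196.  25.  52.] med [506. 460. 105.] top 105.6 [[498.7, 444.9], [513.2, 472.3]] [506.4 458.4] [29.2 16.1] 88.0
cylinder_brass 0.77 [229.  72.  41.  25.] med [487. 559.  61.] top 61.7 [[475.6, 553.6], [502.6, 568.1]] [489.1 560.7] [16.5 29.1] 86.7
cylinder_brass 0.67 [138. 135.  58.  28.] med [413. 514.  59.] top 61.6 [[397.5, 505.2], [424.5, 521.2]] [411.  513.3] [16.4 29.5] 84.6
cylinder_nickel 0.89 [267. 273.  20.  23.] med [503. 392.  72.] top 77.4 [[497.2, 387.0], [508.5, 483.7]] [502.5 435.3] [12.3 97.6] 0.8
dock 0.88 [231. 155.  89. 140.] med [504. 464.  65.] top 65.6 [[471.8, 385.5], [538.7, 495.1]] [504.1 437.6] [117.4  70. ] 87.8
tray 0.4 [277. 350.  24.   6.] med [514. 259.   3.] top 3.2 [[498.8, 257.3], [525.0, 260.8]] [511.3 258.8] [28.4  3.5] 1.7
```

Brass has sprung up: its top is at 105.6, upright, untouched. Now I'll grip it at the barrel.

apply_moves:
  moves:
    - [[-0.002,0.002,0],[0,0,0],0.055]
    - [[0,0,0],[0,0,0],0.055]
    - [[0,0,0],[0,0,0],0.055]
    - [[0,0,0.02],[0,0,0],0.055]
    - [[0,0,0.02],[0,0,0],0.055]
    - [[0,0,0.015],[0,0,0],0.055]
    - [[0,0,0.01],[0,0,0],0.055]
    - [[0,0,0],[0,0,0],0.055]
    - [[0,0,0],[0,0,0],0.055]

```text
time: 7.1
position: [507.5, 453.4, 97.4]
orientation: [2.267, 2.174, 0.002]
contact_force: [-0.3, 0.6, -0.2]
width: 0.581
grasp_force: 0.0
```

apply_moves:
  moves:
    - [[-0.001,-0.001,0.003],[0,0,0],0.055]
    - [[0,0,0],[0,0,0],0.03]
    - [[0,0,0],[0,0,0],0.02]
    - [[0,0,0],[0,0,0],0.01]
    - [[0,0,0],[0,0,0],0.005]
    - [[0,0,0],[0,0,0],0.005]
    - [[0,0,0],[0,0,0],0.005]
    - [[0,0,0],[0,0,0],0.005]
    - [[0,0,0],[0,0,0],0.005]
  newtons: 20

```text
time: 8.22
position: [506.0, 452.2, 93.7]
orientation: [-2.267, -2.174, -0.0]
contact_force: [0.0, 0.3, 0.5]
width: 0.176
grasp_force: 20.0
```

apply_moves:
  moves:
    - [[0,0,-0.005],[0,0,0],0.005]
    - [[0,0,-0.01],[0,0,0],0.005]
    - [[0,0,-0.02],[0,0,0],0.005]
    - [[0,0,-0.03],[0,0,0],0.005]
    - [[0,0,-0.03],[0,0,0],0.005]
    - [[0,0,-0.02],[0,0,0],0.005]
    - [[0,0,0],[0,0,0],0.005]
    - [[0,0,0],[0,0,0],0.005]

```text
time: 9.22
position: [505.5, 451.7, 207.5]
orientation: [-2.267, -2.174, 0.003]
contact_force: [0.1, 0.5, -2.3]
width: 0.173
grasp_force: 20.0
```

```bash
python3 look.py w4
python3 - <<'E'
from h import *
p=robot.snapshot('scene');W=world(p)
d=robot.cut_out(p,'tray')[0]; m=d['mask']&(p['z_map']>0);q=W[m]
print('floor',np.round(np.median(q[q[:,2]<10],0),1),'rim z',np.percentile(q[:,2],[2,50,90,98]).round(1),cv2.minAreaRect(q[q[:,2]>12][:,:2].astype(np.float32)))
cv2.imwrite('pics/s4.png',cv2.resize(p['image'][100:310,140:420,::-1],None,fx=2.5,fy=2.5))
E
```

```text
[505.5 451.7 207.5] [-2.267 -2.174  0.003] 9.225 [ 0.14  0.54 -2.27]
[[0.0, -0.96, -0.28, 79.65], [1.0, 0.0, 0.0, -0.21], [-0.0, -0.28, 0.96, -152.63], [0.0, 0.0, 0.0, 1.0]]
cylinder_brass 0.87 [257. 210.  34.  87.] med [506. 460. 219.] top 219.3 [[498.1, 444.2], [512.6, 472.1]] [505.5 457.7] [30.5 16.3] 87.0
cylinder_brass 0.73 [235.  78.  32.  21.] med [487. 559.  61.] top 61.7 [[475.7, 553.7], [502.5, 568.0]] [489.1 560.4] [16.2 28.5] 85.9
cylinder_brass 0.6 [159. 129.  45.  23.] med [413. 514.  60.] top 61.6 [[398.5, 506.1], [424.4, 521.1]] [411.3 513.6] [15.2 28.7] 83.5
dock 0.69 [237. 145.  76. 150.] med [505. 462.  65.] top 65.6 [[470.3, 402.1], [538.5, 494.9]] [503.4 421.8] [148.7  70.1] 87.7
tray 0.74 [252. 325.  48.  30.] med [497. 238.   6.] top 16.8 [[468.8, 230.7], [526.3, 440.3]] [491.9 332.8] [ 58.6 216. ] 3.4
floor [464.3 191.    7.2] rim z [ 1.6  8.  18.1 19.7] ((466.3050231933594, 192.84613037109375), (131.59133911132812, 123.82331085205078), 7.245307445526123)
```

View pics/s4.png

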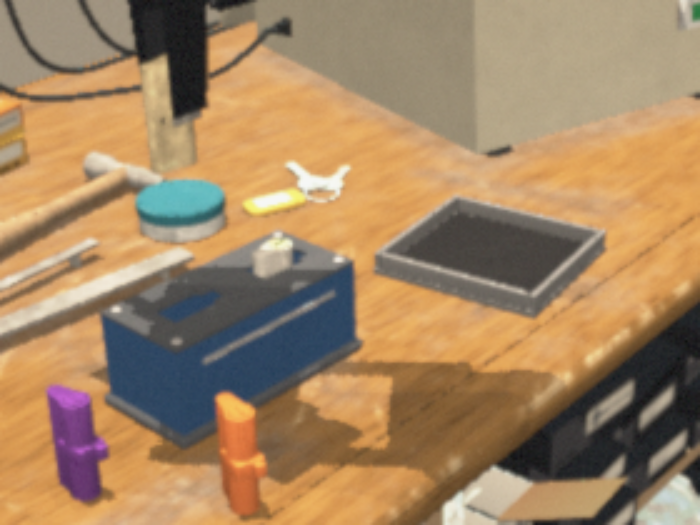

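The cylinder is held upright over the dock and nickel is still latched (crop (272,258)). The tray centre is about (467,191). I'll carry it over at height.

apply_moves:
  moves:
    - [[-0.015,-0.002,0],[0,0,0],0.005]
    - [[-0.03,-0.003,0],[0,0,0],0.005]
    - [[-0.035,-0.004,0],[0,0,0],0.005]
    - [[-0.035,-0.004,0],[0,0,0],0.005]
    - [[-0.035,-0.004,0],[0,0,0],0.005]
    - [[-0.035,-0.004,0],[0,0,0],0.005]
    - [[-0.035,-0.003,0],[0,0,0],0.005]
    - [[-0.03,-0.002,0],[0,0,0],0.005]
    - [[-0.015,-0.001,0],[0,0,0],0.005]
    - [[0,0,0.03],[0,0,0],0.005]
    - [[0,0,0],[0,0,0],0.005]
    - [[0,0,0],[0,0,0],0.005]

```text
time: 11.08
position: [468.2, 188.8, 179.3]
orientation: [2.267, 2.175, 0.001]
contact_force: [-0.4, 0.9, -2.2]
width: 0.178
grasp_force: 20.0
```

```bash
python3 look.py w5
python3 - <<'E'
from h import *
p=robot.snapshot('side');W=world(p)
d=robot.cut_out(p,'tray')[0]; m=d['mask']&(p['z_map']>0);q=W[m]
print('floor',np.round(np.median(q[q[:,2]<10],0),1),cv2.minAreaRect(q[q[:,2]>12][:,:2].astype(np.float32)))
E
```

```text
[468.2 188.8 179.3] [2.267e+00 2.175e+00 1.000e-03] 11.075 [-0.39  0.91 -2.19]
[[0.0, -0.96, -0.28, 79.65], [1.0, 0.0, 0.0, -0.21], [-0.0, -0.28, 0.96, -152.63], [0.0, 0.0, 0.0, 1.0]]
dock 0.87 [260.   0.  98.  37.] med [499. 349.  47.] top 65.4 [[466.6, 347.0], [533.6, 355.3]] [500.3 351.5] [ 7.7 69.5] 87.9
tray 0.88 [202. 125. 138. 130.] med [471. 200.   6.] top 17.1 [[400.0, 130.4], [535.5, 257.5]] [468.3 193.3] [129.9 119.8] 7.1
floor [467.9 191.7   5.8] ((468.5703125, 191.5643310546875), (130.2828826904297, 122.67779541015625), 7.5308051109313965)
```

Two views agree that the tray is at (468,192) with its floor at about 5 to 6. Descending.

apply_moves:
  moves:
    - [[0,0,0.02],[0,0,0],0.005]
    - [[0,0,0.03],[0,0,0],0.005]
    - [[0,0,0.03],[0,0,0],0.005]
    - [[0,0,0.02],[0,0,0],0.005]
    - [[0,0,0.01],[0,0,0],0.005]
    - [[0,0,0.006],[0,0,0],0.005]
    - [[0,0,0],[0,0,0],0.005]
    - [[0,0,0],[0,0,0],0.005]
    - [[0,0,0],[0,0,0],0.005]

```text
time: 12.55
position: [468.6, 188.6, 63.5]
orientation: [2.267, 2.174, 0.002]
contact_force: [0.1, -0.2, -1.6]
width: 0.17
grasp_force: 20.0
```

apply_moves:
  moves:
    - [[0,0,0.003],[0,0,0],0.005]
    - [[0,0,0.002],[0,0,0],0.005]
    - [[0,0,0.001],[0,0,0],0.005]
    - [[0,0,0.001],[0,0,0],0.005]
    - [[0,0,0],[0,0,0],0.005]
    - [[0,0,0],[0,0,0],0.005]

```text
time: 13.3
position: [468.0, 188.5, 55.7]
orientation: [2.267, 2.174, 0.0]
contact_force: [-0.4, -0.4, -1.9]
width: 0.173
grasp_force: 20.0
```

apply_moves:
  moves:
    - [[0,0,0.0005],[0,0,0],0.005]
    - [[0,0,0.0005],[0,0,0],0.005]
    - [[0,0,0],[0,0,0],0.005]
    - [[0,0,0],[0,0,0],0.005]

```text
time: 13.8
position: [468.0, 188.5, 54.7]
orientation: [2.267, 2.174, 0.0]
contact_force: [-0.7, 0.7, -1.2]
width: 0.177
grasp_force: 20.0
```

apply_moves:
  moves:
    - [[0,0,0.0005],[0,0,0],0.005]
    - [[0,0,0.0005],[0,0,0],0.005]
    - [[0,0,0],[0,0,0],0.005]
    - [[0,0,0],[0,0,0],0.005]

```text
time: 14.3
position: [468.2, 188.5, 54.6]
orientation: [2.267, 2.174, -0.0]
contact_force: [-2.4, -1.4, 6.9]
width: 0.177
grasp_force: 20.0
```

Contact with the floor. I'll release gently (opening to 30, then 50 mm) and go straight up.

apply_moves:
  moves:
    - [[0,0,0],[0,0,0],0.019]
    - [[0,0,0],[0,0,0],0.022]
    - [[0,0,0],[0,0,0],0.03]
    - [[0,0,0],[0,0,0],0.05]
    - [[0,0,0],[0,0,0],0.05]
    - [[0,0,0],[0,0,0],0.05]
    - [[0,0,-0.01],[0,0,0],0.05]
    - [[0,0,-0.03],[0,0,0],0.05]
    - [[0,0,-0.04],[0,0,0],0.05]
    - [[0,0,-0.05],[0,0,0],0.05]
    - [[0,0,0],[0,0,0],0.05]
    - [[0,0,0],[0,0,0],0.05]

```text
time: 15.8
position: [467.8, 188.4, 183.7]
orientation: [2.267, 2.174, 0.0]
contact_force: [0.8, 0.1, -0.7]
width: 0.523
grasp_force: 0.0
```

```bash
python3 look.py w6
python3 - <<'E'
from h import *
p=robot.snapshot('scene')
cv2.imwrite('pics/s6.png',cv2.resize(p['image'][100:310,140:420,::-1],None,fx=2.5,fy=2.5))
E
```

```text
[467.8 188.4 183.7] [2.267 2.174 0.   ] 15.8 [ 0.85  0.08 -0.71]
[[0.0, -0.96, -0.28, 79.65], [1.0, 0.0, 0.0, -0.21], [-0.0, -0.28, 0.96, -152.63], [0.0, 0.0, 0.0, 1.0]]
cylinder_brass 0.95 [266. 179.  21.  43.] med [468. 196.  66.] top 66.6 [[461.1, 180.7], [475.2, 208.5]] [468.4 194.5] [29.7 15.8] 88.4
dock 0.89 [262.   1.  94.  35.] med [499. 349.  50.] top 65.5 [[466.8, 347.1], [533.8, 356.3]] [500.5 351.9] [ 8.7 69.5] 87.6
tray 0.64 [204. 124. 136. 128.] med [470. 198.   6.] top 17.1 [[400.2, 130.5], [536.2, 257.4]] [468.3 192.7] [130.1 120.3] 7.4
```

View pics/s6.png

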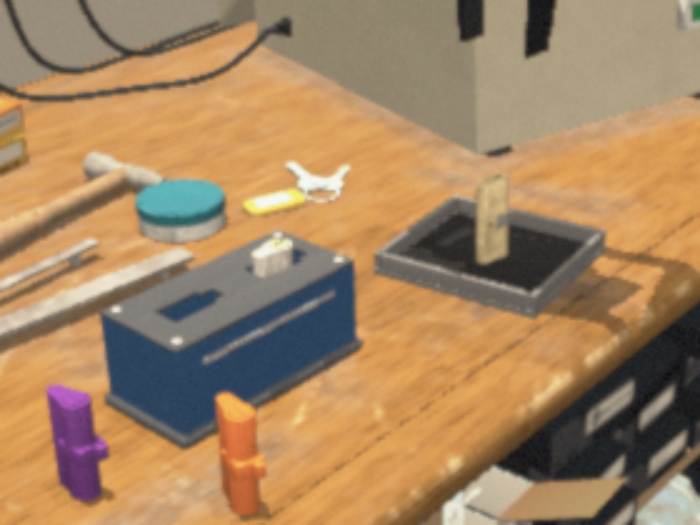

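Brass stands upright in the tray (crop (492,220)), top at 66.6 against 67 expected. Nickel is still latched at (272,258). Handing in.

```bash
python3 -c "
from station import robot
print(robot.close_job())"
```

```text
the job is handed in; nothing more can be done
None
```

The brass cylinder unlatched, sprang up by itself and now stands upright and released in the grey tray, with the nickel one still latched in the dock; the job was handed in at about 16 s, and the hand-in call gave no verdict.

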